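# Seat the mirror stage on its kinematic base and lock it

## Task

Lift the mirror stage off the cork mat and set it gently on the blue base, mirror on the side away from the orange keeper, feeling with light pressure for the place where its three ball feet drop into the cone, groove and flat seats so that it sits level and fully home. Then slide the orange keeper all the way in over the stage's edge and let go. Never press the stage hard onto the base (stay under 25 N), and leave the other things on the table where they are.

Things in the scene. Friction and masses are not known exactly. Their poses are not given: they have to be found in the camera images.
- stage_grip (a point): Mirror stage (loose, 0.2 to 0.4 kg): centre of its black grip post, 24 (x) x 22 (y) x 48 (z) mm, standing on the middle of an aluminium plate 8 mm thick that reaches x -46 to +58, y -56 to +56 mm from here. This point is 24 mm below the post's top, 24 mm above the plate's top, 42 mm above the feet's lowest points. z up, x towards the mirror. Grasp across the post's y sides.
- stage_mirror (a point): Centre of the upright mirror on the stage, 70 mm wide (along y), 34 mm tall (z), 5 mm thick; 50 mm towards +x from the grip post's axis. Its top edge is 10 mm above stage_grip.
- stage_feet (a point): The stage again: the point under the post at the level of the lowest points of its three steel ball feet (balls 14 mm across). Feet at (x, y) from here: (-12, -46), (-12, 46) and (50, 0) mm. Same axes as stage_grip.
- base: Fixed kinematic base: blue plinth 24 mm high, x -145 to +82 mm, y -85 to +85 mm from its origin, which is on the table top; z up, x from the orange keeper towards the seats. On it lies a dark steel seat plate 140 x 140 x 16 mm with a flat top face. The stage and the base (with seats and keeper) must never be pressed together with more than 25 N.
- seats_nominal (a point): Point on the base, 40 mm above its origin, level with the seat plate's top face. The seat plate is bolted through oversize slots: its centre lies anywhere up to 10 mm either way in base x and up to 10 mm either way in base y from this point (never turned), fixed for the episode and NOT measured: find it by feel or by eye.
- home_nominal (a point): Base axes. The three brass-lined seats, (x, y) from the seat plate's centre: cone, mouth 13 mm across, (-12, -46); V groove, 13 mm wide, 22 mm long along y, (-12, 46); flat square pocket 17 mm wide, 4.3 mm deep, (50, 0). Walls of cone and groove slope 60 degrees. This point: where stage_grip is when home, if the seat plate had no shift; 77.7 mm above the base origin.
- keeper_knob (a point): Centre of the keeper's black knob, 16 x 16 mm and 36 mm tall, standing on an orange tongue 24 mm wide (y) and 8 mm thick. Base axes; with the keeper open this point is at (-95, 0, 81.7) mm from the base origin. Two aluminium guide rails beside the tongue lie lower, tops 58 mm above the base origin, at base x -143 to -93.
- keeper_tip (a point): Underside of the tip of the keeper's tongue, 33 mm from the knob towards base +x, 55.7 mm above the base origin: 2 mm above the stage's plate when the stage is home. A stage standing on the face is 4.3 mm higher and stops the tongue. Feet let go more than 2 or 3 mm off their seats stay up by friction; slid over them in light contact they drop in.
- keeper (a joint): Travel of the keeper in m along the base's +x: 0 open, 0.034 fully in over the edge of the stage (hard stop). Moves against about 2 N of friction and stays where it is left.
- glue_gun: Black and orange glue gun lying on the table, 180 mm long, 40 mm high (bystander). Origin on its underside under the barrel.
- paper_plate: White paper plate, 150 mm across, 18 mm high (bystander). Origin at the centre of its underside.
- tape_roll: Clear roll of tape lying flat, 80 mm across, 22 mm high (bystander). Origin at the centre of its underside.
- marker: White marker with red cap lying flat, 125 mm long, 16 mm high (bystander). Origin at the middle of its underside.
- glue_stick: Yellow glue stick standing up, 28 mm across, 90 mm tall (bystander). Origin at the centre of its underside.
- pencil_cup: Green cup with pencils, 80 mm across, 160 mm tall with the pencils (bystander). Origin at the centre of its underside.
- scissors: Scissors with teal handles lying flat, 145 mm long, 10 mm high (bystander). Origin at the pivot.

How it is judged:
On the way, in this order (a step that is already met when the one before it is completed fails the run):
1. the mirror stage is lifted clear of the mat (height (world z) of stage_grip above 0.09 m), for 0.1 s.
2. the stage is fully home in its seats, level, with the keeper still open (z of stage_grip in the frame of base between 0.075 and 0.0793 m and x of stage_grip in the frame of base between -0.014 and 0.014 m and y of stage_grip in the frame of base between -0.014 and 0.014 m and angle between stage_grip's own z axis and vertical below 0.025 rad and angle between the x axis of stage_grip and the x axis of base, either way round below 0.07 rad and value of joint keeper below 0.006 m), for 0.3 s.
At the end, for the whole second after the job is handed in: The stage rests fully home in the seats: stage_grip 77.7 mm above the base's origin (75.0 to 79.3), within 14 mm of the base's origin in base x and y, tilted less than 0.025 rad, its x axis within 0.07 rad of the base's; the keeper is in by more than 30 of its 34 mm; everything at rest and let go (z of stage_grip in the frame of base between 0.075 and 0.0793 m and x of stage_grip in the frame of base between -0.014 and 0.014 m and y of stage_grip in the frame of base between -0.014 and 0.014 m and angle between stage_grip's own z axis and vertical below 0.025 rad and angle between the x axis of stage_grip and the x axis of base, either way round below 0.07 rad and value of joint keeper above 0.03 m and linear speed of stage below 0.01 m/s); the robot touches nothing.
It fails at once if the stage and the base are pressed together with more than 25 N (contact force between stage and base above 25 N).
It fails at once if another thing on the table is displaced by more than 30 mm (distance of any of glue_gun, paper_plate, tape_roll, marker, glue_stick, pencil_cup, scissors from where it was at the start of the episode above 0.03 m).
It also fails if it takes over 72 s, if anything falls off the work surface, if the arm or the gripper's body presses on something with over 40 N, if the wrist force passes 120 N, or if a joint passes its speed limit or range.

## Robot

A 6-joint arm with a two-finger parallel gripper is mounted at the origin on the work surface. World frame = base frame: x ahead of the robot, y to its left, z up, the work surface at z = 0. Lengths are in m, angles in rad, forces in N, time in s.
With the tool pointing down it reaches from about 0.3 to 0.775 m from the base axis. Payload 14.6 kg.
Tool frame: the origin (TCP) lies between the finger pads; the fingertips stand 19 mm ahead of it and the grasp point (between the pads) is the TCP; z points along the fingers, y is the direction in which the jaws open and shut (so a half turn about z gives the same grasp; the last joint's range is limited). The gripper opens to 94 mm and grips with 3 to 60 N. Pads are 16 mm wide; open, the fingers measure 119 mm over their backs; the gripper's body (75 mm by 177 mm) begins 78 mm behind the grasp point.
Start: joints at [1.275, 0.3, 1.521, -0, 1.321, -0.067], TCP at [0.125, 0.536, 0.224] pointing down, gripper open.
Joint ranges: [-3.03, 3.03], [-0.79, 2.21], [0.23, 2.52], [-1.04, 4.18], [0, 3.07], [-2.55, 2.55]. Speed limits (rad/s): [2.22, 2.22, 2.57, 3.14, 3.14, 3.14].

## Interface

Orientations are given as [roll, pitch, yaw] about the fixed x, y, z axes, in that order (R = Rz(yaw) Ry(pitch) Rx(roll)).
In Python, from station import telemetry, vision, ctrl gives the robot as it stands. The module is installed in compiled form; this text tells all that it offers.
- The arm moves only by the shell command python3 -m creep 'ROWS' [FORCE]. ROWS is JSON, a list of rows, each a list of 3 entries, a list of its own where there are three numbers: the shift along the tool's x, y, z in units of 50 mm (1.0 is 50 mm), then the turn about the tool's z in units of 8 degrees (1.0 is 8 degrees), then the opening, from 0 (shut) to 1 (fully open). In form: [[[tx, ty, tz], twist, gripper], ...]. A call has 1 to 12 rows; each row is the pose to reach, as a shift and turn from the pose commanded when the call began, along the tool's axes at that moment; what a row does not reach only later rows make up. A row lasts 1/10 s, in which the tool goes at most 50 mm and 8.59 degrees, less where a joint would pass 70% of its speed; a pose out of reach is approached as far as the arm can. A call with a gripper value outside its range is refused whole. The fingers move at their own pace and stop on an object; FORCE is the grip in N (left out, the last holds). Time passes only in rows, so rows that repeat a pose let the fingers close. It gives the time, the measured TCP pose, the force and the opening at its end, in the units of the state.
- telemetry.get_obs(): the state, without advancing time (a new reading comes with each control period).
- vision.camera(name): name is "scene" or "top" or "wrist"; returns a dict with "img" (384x512x3 uint8, red, green, blue), "depth" (384x512 float32, m along the optical axis (not along the pixel's ray), 0 where there is no reading), "vertical_fov" (degrees; the focal length in pixels is half the picture's height over the tangent of half this angle, whatever the lens; pixels are square), "cx", "cy" (the principal point, pixels), "extrinsics" (4x4, takes a point from camera to world coordinates); the wrist camera has in their place "hand_eye" (4x4, takes a point from camera to tool coordinates, whose origin is the TCP and whose axes are the flange's). Camera axes: x right, y down, z forward; pixel columns grow to the right and rows downward; lengths in m; the calibration is good to about 2 mm. The wrist camera is an equidistant fisheye: a pixel r from the principal point sees the ray r / f radians off the axis. A picture is of the moment at which its call begins: read the wrist's pose just before it.
- ctrl.hand_in(): hands the job in, once; it reports no verdict.
The state is a dict: "time_s": time; "qpos": joint angles; "joint_vel": joint speeds; "tau": joint torques, N m; "ee_pos": TCP position; "eef_rot": TCP orientation; "force": force on the tool from outside, world axes, zero at the start; "moment": the same for the moment, N m; "grip_width": finger opening in m.
Only numpy, scipy, OpenCV 4.12 (cv2) and the standard library are available. Lean on these libraries where they do the work, as an engineer would, in place of code of your own. Each camera call takes 0.05 s, during which the arm holds its last target.

## Working session

There is one attempt and no reset: what is moved stays moved. The work goes in short steps, Python scripts to look and compute and a shell command to move; the robot and the scene stay as the last step left them, time stands still between calls to the robot, and variables do not carry over. Pictures are saved under pics/ and viewed, and the job is handed in when it is done.

```bash
mkdir -p pics
cat > look.py <<'E'
import cv2,numpy as np
from station import telemetry,vision
def snap(name,fn):
    o=telemetry.get_obs(); c=vision.camera(name)
    cv2.imwrite(f'pics/{fn}.png',cv2.cvtColor(c['img'],cv2.COLOR_RGB2BGR))
    c['obs']=o; np.save(f'pics/{fn}.npy',c,allow_pickle=True)
    return c
def load(fn): return np.load(f'pics/{fn}.npy',allow_pickle=True).item()
E
python3 - <<'E'
from look import *
for n in('scene','top','wrist'):
    c=snap(n,n+'0'); print(n,c['vertical_fov'],c['cx'],c['cy'],c.get('extrinsics',c.get('hand_eye')).round(4).tolist())
o=telemetry.get_obs(); print(o)
E
```

```text
scene 47.283284802136244 257.41835872970154 194.15544979231666 [[-0.0026, 0.5871, -0.8095, 1.5627], [0.9999, -0.007, -0.0083, 0.0137], [-0.0106, -0.8095, -0.587, 0.8183], [0.0, 0.0, 0.0, 1.0]]
top 49.38855649702662 251.52245852823745 195.1635953779365 [[-0.0906, -0.9744, 0.2058, 0.3342], [-0.9959, 0.0899, -0.0131, 0.0164], [-0.0058, -0.2061, -0.9785, 1.1722], [0.0, 0.0, 0.0, 1.0]]
wrist 65.70646984690485 257.6013591901994 187.62696959186982 [[0.0003, -0.9669, -0.255, 0.0738], [1.0, 0.0002, 0.0001, -0.0006], [-0.0001, -0.255, 0.9669, -0.1587], [0.0, 0.0, 0.0, 1.0]]
{'time_s': 0.15, 'qpos': array([ 1.27540038e+00,  3.00313747e-01,  1.52144327e+00, -8.12511007e-06,
        1.32071550e+00, -6.66267146e-02]), 'joint_vel': array([ 1.50275352e-03, -2.18049435e-03, -2.57058745e-03,  4.81097862e-04,
       -1.36798226e-04, -9.30104676e-05]), 'tau': array([ 9.75557705e-04, -5.31951392e+01, -3.52825034e+01,  7.09252479e-02,
        2.34941271e-02, -2.78117659e-05]), 'ee_pos': array([0.12469202, 0.53548352, 0.22403094]), 'eef_rot': array([-3.14071422e+00, -5.07259852e-05,  2.91282541e+00]), 'force': array([-0.24467941,  0.02071554,  0.45651975]), 'moment': array([ 0.00736478,  0.02717682, -0.0317253 ]), 'grip_width': 0.09398153606586938}
```

View pics/scene0.png

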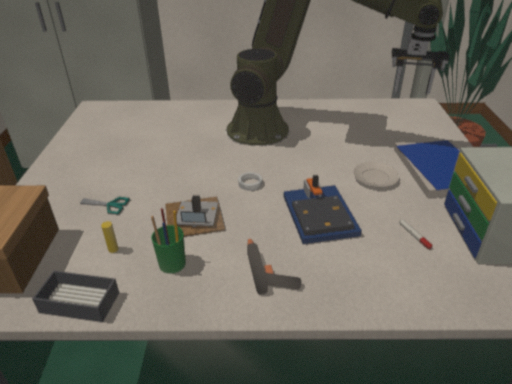

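View pics/top0.png

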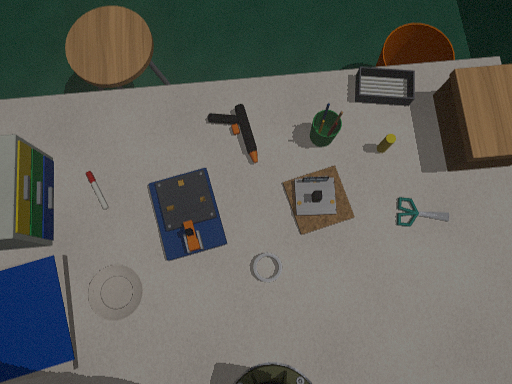

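View pics/wrist0.png

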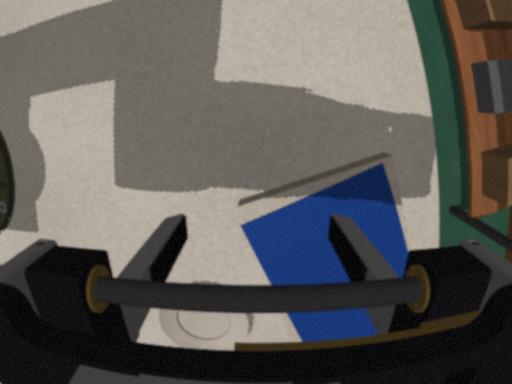

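Run:
```python
from look import *
c=load('top0'); im=cv2.cvtColor(c['img'],cv2.COLOR_RGB2BGR)
a=cv2.resize(im[160:265,140:235],None,fx=4,fy=4,interpolation=cv2.INTER_CUBIC)
b=cv2.resize(im[160:265,275:360],None,fx=4,fy=4,interpolation=cv2.INTER_CUBIC)
o=np.hstack([a,b]); o=cv2.convertScaleAbs(o,alpha=1.8); print(o.shape)
cv2.imwrite('pics/topcrop.png',o)
f=192/np.tan(np.radians(c['vertical_fov']/2))
v,u=np.mgrid[:384,:512]; d=c['depth']
P=np.stack([(u-c['cx'])/f*d,(v-c['cy'])/f*d,d],-1)@c['extrinsics'][:3,:3].T+c['extrinsics'][:3,3]
np.save('pics/P0.npy',P)
for q in [(316,196),(330,210),(312,180),(187,195),(188,232),(225,245),(160,250),(290,210),(325,130),(386,142),(265,267),(249,140)]: print(q,P[q[1],q[0]].round(3))
```

```text
(420, 720, 3)
(316, 196) [ 0.547 -0.17   0.076]
(330, 210) [ 0.513 -0.212  0.027]
(312, 180) [ 0.597 -0.169  0.052]
(187, 195) [0.59  0.18  0.038]
(188, 232) [0.478 0.174 0.097]
(225, 245) [ 0.446  0.088 -0.003]
(160, 250) [ 0.448  0.27  -0.001]
(290, 210) [ 0.527 -0.104  0.004]
(325, 130) [ 0.755 -0.233  0.006]
(386, 142) [ 0.676 -0.377  0.086]
(265, 267) [ 0.375 -0.018 -0.001]
(249, 140) [ 0.733 -0.006  0.04 ]
```

View pics/topcrop.png

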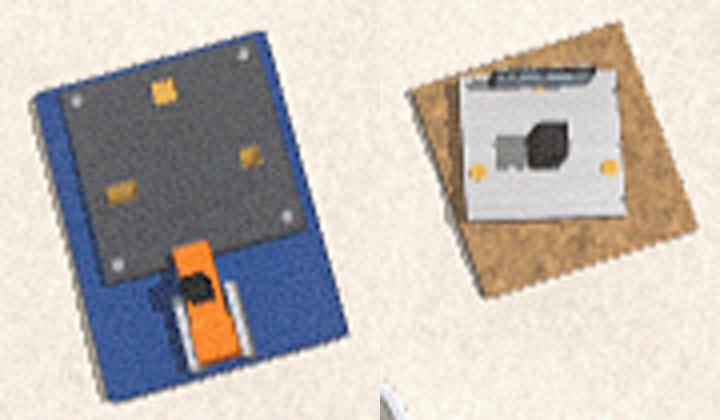

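```bash
cat >> look.py <<'E'
def ray(c,u,v,z):
    E=c.get('extrinsics'); f=192/np.tan(np.radians(c['vertical_fov']/2))
    x,y=(u-c['cx']),(v-c['cy'])
    if E is None:
        from scipy.spatial.transform import Rotation as R
        o=c['obs']; T=np.eye(4); T[:3,:3]=R.from_euler('xyz',o['eef_rot']).as_matrix(); T[:3,3]=o['ee_pos']
        E=T@c['hand_eye']; r=np.hypot(x,y)+1e-9; th=r/f
        d=np.array([x/r*np.sin(th),y/r*np.sin(th),np.cos(th)])
    else: d=np.array([x/f,y/f,1])
    d=E[:3,:3]@d; p=E[:3,3]; return p+d*(z-p[2])/d[2]
def fit2(M,W):  # planar rigid fit W = R M + t
    M=np.array(M,float);W=np.array(W)[:,:2]; a=M-M.mean(0); b=W-W.mean(0)
    th=np.arctan2((a[:,0]*b[:,1]-a[:,1]*b[:,0]).sum(),(a*b).sum())
    R=np.array([[np.cos(th),-np.sin(th)],[np.sin(th),np.cos(th)]])
    t=W.mean(0)-R@M.mean(0); return th,t,(M@R.T+t-W)*1e3
def toolmove(o,dxyz,dyaw=0):
    from scipy.spatial.transform import Rotation as R
    return R.from_euler('xyz',o['eef_rot']).as_matrix().T@np.array(dxyz)/.05
FEET=[(-12,-46),(-12,46),(50,0)]
E
python3 - <<'E'
from look import *
c=load('top0')
M=np.array(FEET)/1e3
s=[ray(c,140+x/4,160+y/4,.040) for x,y in[(250,155),(121,191),(163,92)]]
print('seat',fit2(M,s))
b=[ray(c,140+x/4,160+y/4,.024) for x,y in[(348,335),(265,32),(36,97),(106,400)]]
print('base',fit2(np.array([(-145,-85),(82,-85),(82,85),(-145,85)])/1e3,b))
P=np.load('pics/P0.npy')
s=[ray(c,275+(x-380)/4,160+y/4,.026) for x,y in[(609,167),(478,171),(538,88)]]
print('stage',fit2(M,s)); print(ray(c,275+165/4,160+145/4,.074))
for n,(u,v) in dict(tape=(265,267),plate=(115,292)).items(): print(n,ray(c,u,v,.01))
E
```

```text
seat (np.float64(0.1945167609144679), array([0.57722884, 0.18490162]), array([[-0.30599455,  0.13227196],
       [-0.99556137,  0.12411743],
       [ 1.30155592, -0.2563894 ]]))
base (np.float64(0.18336350566438667), array([0.57181949, 0.19025027]), array([[-1.40941685, -0.18205575],
       [ 1.61318679, -0.7952589 ],
       [ 3.20950901,  1.67273829],
       [-3.41327895, -0.69542364]]))
stage (np.float64(-0.05901240848860195), array([ 0.54931014, -0.17661165]), array([[-1.18749024, -0.11312991],
       [-1.32210157,  0.38302044],
       [ 2.50959181, -0.26989054]]))
[ 0.5462174  -0.17098459  0.074     ]
tape [ 0.37455476 -0.01769076  0.01      ]
plate [0.34490744 0.39461186 0.01      ]
```

Run:
```python
from look import *
o=telemetry.get_obs(); print(toolmove(o,np.array([.627,.195,.25])-o['ee_pos']))
```

```text
[-11.32867454  -4.35447253  -0.51613091]
```

```bash
python3 -m creep '[[[-1,-0.4,-0.5],-0.3,1],[[-2,-0.8,-0.5],-0.6,1],[[-3,-1.2,-0.5],-0.9,1],[[-4,-1.5,-0.5],-1.2,1],[[-5,-1.9,-0.5],-1.5,1],[[-6,-2.3,-0.5],-1.8,1],[[-7,-2.7,-0.5],-2.1,1],[[-8,-3.1,-0.5],-2.4,1],[[-9,-3.5,-0.5],-2.7,1],[[-10,-3.9,-0.5],-3,1],[[-11.3,-4.35,-0.5],-3,1],[[-11.3,-4.35,-0.5],-3,1]]'
python3 -m creep '[[[0,0,0],0,1],[[0,0,0],0,1],[[0,0,0],0,1],[[0,0,0],0,1]]'
python3 - <<'E'
from look import *
c=snap('wrist','wb1'); o=c['obs']; print(o['ee_pos'],o['eef_rot'],o['time_s'],o['force'])
E
```

```text
time_s: 1.35
ee_pos: [0.6185, 0.1998, 0.2492]
eef_rot: [3.142, -0.0, -2.952]
force: [-0.9, 1.5, 0.2]
grip_width: 0.0938
time_s: 1.75
ee_pos: [0.6163, 0.2024, 0.2499]
eef_rot: [3.141, 0.0, -2.95]
force: [0.4, 0.5, -0.7]
grip_width: 0.094
[0.61625459 0.20239436 0.24992126] [ 3.14148551e+00  4.12297635e-04 -2.94993337e+00] 1.75 [ 0.4318055   0.47097563 -0.70038655]
```

View pics/wb1.png

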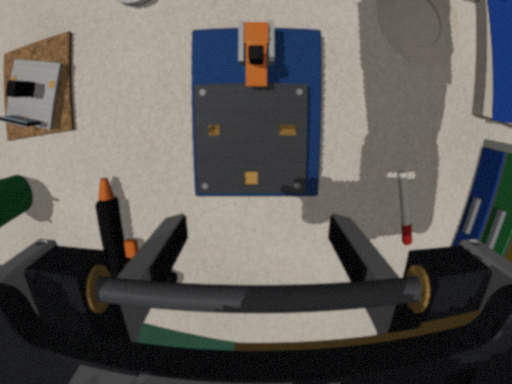

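Run:
```python
from look import *
c=load('wb1'); im=cv2.cvtColor(c['img'],cv2.COLOR_RGB2BGR)
a=cv2.convertScaleAbs(cv2.resize(im[15:205,180:335],None,fx=4,fy=3.1,interpolation=cv2.INTER_CUBIC)[:590],alpha=1.8)
a=cv2.convertScaleAbs(cv2.resize(im[15:205,180:335],None,fx=3.1,fy=3.1,interpolation=cv2.INTER_CUBIC),alpha=1.8)
cv2.imwrite('pics/wb1c.png',a)
hsv=cv2.cvtColor(im,cv2.COLOR_BGR2HSV)
m=cv2.inRange(hsv,(12,110,60),(32,255,255)); 
n,l,s,ce=cv2.connectedComponentsWithStats(m[95:200,190:330])
for i in range(1,n):
    if s[i,4]>8: print(s[i],ce[i]+[190,95],ray(c,*(ce[i]+[190,95]),.04).round(4))
f=192/np.tan(np.radians(c['vertical_fov']/2)); print('f',f)
for q in[(230,110),(256,55),(280,170),(312,120),(256,78),(243,45)]: print(q,c['depth'][q[1],q[0]])
```

```text
[19 30 10 10 94] [213.63829787 129.74468085] [0.5766 0.1384 0.04  ]
[ 89  30  17  10 163] [287.24539877 129.57668712] [0.5592 0.2281 0.04  ]
[ 54  77  14  13 170] [250.8        177.93529412] [0.6284 0.1953 0.04  ]
f 297.3186396354542
(230, 110) 0.35773534
(256, 55) 0.2856227
(280, 170) 0.37638012
(312, 120) 0.37592578
(256, 78) 0.3251591
(243, 45) 0.3282983
```

View pics/wb1c.png

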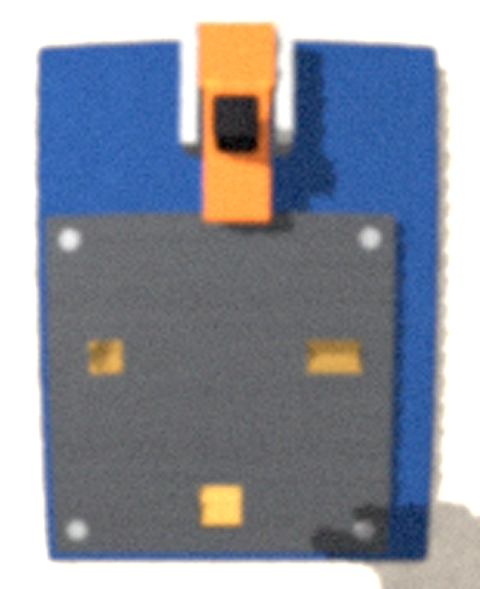

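```bash
python3 - <<'E'
from look import *
c=load('wb1'); M=np.array(FEET)/1e3
s=[ray(c,u,v,.04) for u,v in[(213.6,129.7),(287.2,129.6),(250.8,177.9)]]
th,t,r=fit2(M,s); print('seats',th,t,r.round(1))
q=lambda x,y:(180+(x+.5)/3.1-.5,15+(y+.5)/3.1-.5)
s2=[ray(c,*q(*p),.04) for p in[(47,215),(396,213),(389,557),(51,557)]]
M2=np.array([(-70,-70),(-70,70),(70,70),(70,-70)])/1e3
print('plate',fit2(M2,s2))
b=[ray(c,*q(*p),.024) for p in[(39,48),(435,47),(426,557)]]
print('base',fit2(np.array([(-145,-85),(-145,85),(82,85)])/1e3,b))
k=ray(c,*q(236,118),.0997);print('knob top',k, ray(c,*q(236,221),.0637),'tip')
E
python3 -m creep '[[[-0.3,1,-0.4],0,1],[[-0.6,1.6,-0.8],0,1],[[-0.6,1.6,-0.8],0,1],[[-0.6,1.6,-0.8],0,1],[[-0.6,1.6,-0.8],0,1]]'
python3 - <<'E'
from look import *
c=snap('wrist','wb2'); im=cv2.cvtColor(c['img'],cv2.COLOR_RGB2BGR); print(c['obs']['ee_pos'],c['obs']['eef_rot'])
hsv=cv2.cvtColor(im,cv2.COLOR_BGR2HSV)
m=cv2.inRange(hsv,(12,110,60),(32,255,255)); 
n,l,s,ce=cv2.connectedComponentsWithStats(m)
for i in range(1,n):
    if s[i,4]>8: print(s[i],ce[i],ray(c,*ce[i],.04).round(4))
E
```

```text
seats 0.1930617510414305 [0.57954277 0.18558087] [[ 0.  -0.2]
 [-0.3  0.4]
 [ 0.3 -0.1]]
plate (np.float64(0.1882349181352872), array([0.58022509, 0.18587544]), array([[ 0.70639564, -0.67645051],
       [ 1.11948814,  0.42427054],
       [-0.41305621, -0.98303557],
       [-1.41282757,  1.23521554]]))
base (np.float64(0.19270321701693616), array([0.57623908, 0.19142468]), array([[-1.26722835, -2.87828261],
       [-1.97147943,  0.87670665],
       [ 3.23870778,  2.00157595]]))
knob top [0.48395768 0.17418301 0.0997    ] [0.51562822 0.18012675 0.0637    ] tip
time_s: 2.3
ee_pos: [0.631, 0.2851, 0.2888]
eef_rot: [-3.141, -0.001, -2.952]
force: [0.7, -0.5, -1.0]
grip_width: 0.094
[0.63096232 0.28506118 0.2888148 ] [-3.14121649e+00 -1.16480027e-03 -2.95151242e+00]
[186  12  22  29 451] [197.172949    23.38802661] [0.4493 0.1644 0.04  ]
[   0   31   51   94 1596] [31.88972431 74.89035088] [ 0.5436 -0.1172  0.04  ]
[186  46  20  23 338] [195.5887574   57.98224852] [0.4995 0.1726 0.04  ]
[ 0 70  3  4 10] [ 1.  71.8] [ 0.5388 -0.2061  0.04  ]
[31 73  3  5 14] [32.07142857 75.14285714] [ 0.544  -0.1166  0.04  ]
[220 102  16   9 136] [227.66911765 106.13970588] [0.559  0.2291 0.04  ]
[159 105   9   9  69] [162.73913043 108.85507246] [0.5768 0.1385 0.04  ]
[ 452  130   60  116 2933] [488.47425844 181.60109103] [0.5749 0.6923 0.04  ]
[190 145  12  13 137] [195.83211679 151.2189781 ] [0.6283 0.1958 0.04  ]
[ 71 158   6  18  47] [ 73.06382979 166.68085106] [ 0.6855 -0.0062  0.04  ]
[ 92 214  11  12  51] [ 96.58823529 219.68627451] [0.7666 0.0426 0.04  ]
[  0 257   4   6  15] [  1.26666667 259.73333333] [ 0.9278 -0.2249  0.04  ]
[409 266  22  45 389] [422.20822622 283.15424165] [0.784  0.6203 0.04  ]
[ 86 273  10  38 119] [ 89.47058824 293.63865546] [0.9263 0.0188 0.04  ]
[ 234  326   98   23 1185] [274.88860759 336.78312236] [0.9323 0.3743 0.04  ]
```

View pics/wb2.png

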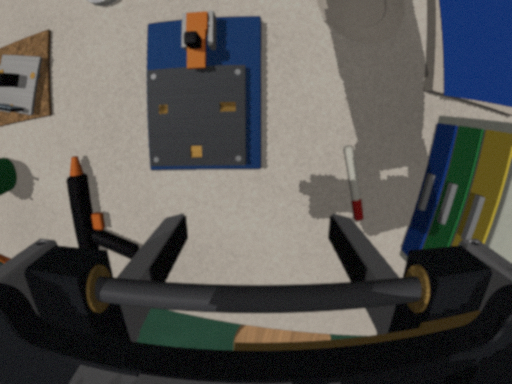

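Run:
```python
from look import *
o=telemetry.get_obs(); print(toolmove(o,np.array([.595,-.175,.25])-o['ee_pos']))
P=np.load('pics/P0.npy'); m=(P[...,2]>.06)&(P[...,2]<.25)&(P[...,0]>.6)&(P[...,0]<.85)&(P[...,1]<-.1)&(P[...,1]>-.32)
print(P[m].min(0),P[m].max(0),np.median(P[m],0))
```

```text
[ 2.4402905  -8.89408252  0.78390743]
[ 0.6000532  -0.26035334  0.06008638] [ 0.77999031 -0.14303089  0.16512208] [ 0.73939716 -0.21834558  0.09186252]
```

```bash
python3 -m creep '[[[0.2,-0.8,0],0.2,1],[[0.4,-1.7,0],0.4,1],[[0.7,-2.6,0],0.6,1],[[0.9,-3.4,0],0.8,1],[[1.2,-4.3,0.1],1,1],[[1.4,-5.1,0.2],1.2,1],[[1.7,-6,0.3],1.4,1],[[1.9,-6.9,0.5],1.6,1],[[2.2,-7.8,0.6],1.8,1],[[2.45,-8.9,0.8],1.8,1],[[2.45,-8.9,0.8],1.8,1],[[2.45,-8.9,0.8],1.8,1]]'
python3 -m creep '[[[0,0,0],0,1],[[0,0,0],0,1],[[0,0,0],0,1]]'
cat > brass.py <<'E'
from look import *
def brass(fn,z):
    c=snap('wrist',fn); im=cv2.cvtColor(c['img'],cv2.COLOR_RGB2BGR); o=c['obs'];print(o['ee_pos'],o['eef_rot'],o['force'].round(1),o['grip_width'],o['time_s'])
    hsv=cv2.cvtColor(im,cv2.COLOR_BGR2HSV)
    m=cv2.inRange(hsv,(12,110,60),(32,255,255)); 
    n,l,s,ce=cv2.connectedComponentsWithStats(m)
    for i in range(1,n):
        if 8<s[i,4]<800: print(s[i],ce[i].round(1),ray(c,*ce[i],z).round(4))
    return c
E
python3 -c "
from brass import *
brass('ws1',.026)"
```

```text
time_s: 3.55
ee_pos: [0.5942, -0.1763, 0.2488]
eef_rot: [3.141, -0.001, 3.077]
force: [-0.5, 0.0, -0.6]
grip_width: 0.0939
time_s: 3.85
ee_pos: [0.5954, -0.1734, 0.2498]
eef_rot: [-3.142, 0.0, 3.082]
force: [-0.3, 0.6, -0.3]
grip_width: 0.0942
[ 0.5954093  -0.17341939  0.24979112] [-3.14153073e+00  4.65243011e-04  3.08189139e+00] [-0.3  0.6 -0.3] 0.09420261686191844 3.85
[485  60   5  10  17] [487.   64.6] [0.4429 0.1992 0.026 ]
[484  76   8   3   9] [487.4  76.9] [0.463  0.1986 0.026 ]
[486  85   3   6   9] [486.9  87.7] [0.4807 0.1962 0.026 ]
[487 101  12   8  31] [491.9 104.4] [0.5068 0.2079 0.026 ]
[298 112  18  65 554] [304.4 151.4] [ 0.5772 -0.1117  0.026 ]
[215 123   8   8  50] [218.5 126.4] [ 0.5381 -0.221   0.026 ]
[287 123   8   8  50] [290.3 126. ] [ 0.5433 -0.1289  0.026 ]
[500 135   8   8  46] [503.  138.3] [0.5617 0.2392 0.026 ]
[462 144   7   9  53] [465.2 148. ] [0.5783 0.1484 0.026 ]
[484 175   7  11  63] [486.9 180. ] [0.632  0.2058 0.026 ]
[365 215  10  23 112] [368.2 226.2] [ 0.6901 -0.0183  0.026 ]
[ 95 224  39  37 506] [115.2 239.6] [ 0.6919 -0.3991  0.026 ]
[ 87 277   7  33  72] [ 88.8 294. ] [ 0.7994 -0.4859  0.026 ]
[241 277   3   7  19] [241.9 280. ] [ 0.7645 -0.2078  0.026 ]
[421 278   9  33  77] [426.3 294.1] [0.835  0.1112 0.026 ]
[239 313   7   6  32] [241.7 315.4] [ 0.8342 -0.2141  0.026 ]
[198 325   3   6   9] [198.9 327.8] [ 0.8613 -0.2893  0.026 ]
```

View pics/ws1.png

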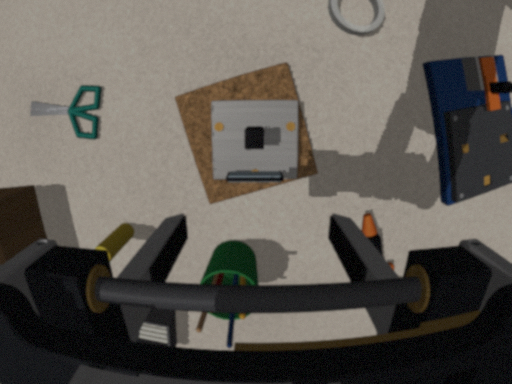

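Run:
```python
from look import *
c=load('ws1'); im=cv2.cvtColor(c['img'],cv2.COLOR_RGB2BGR)
cv2.imwrite('pics/ws1c.png',cv2.convertScaleAbs(cv2.resize(im[60:210,170:320],None,fx=4,fy=4,interpolation=cv2.INTER_CUBIC),alpha=1.8))
d=c['depth']
from scipy.spatial.transform import Rotation as R
o=c['obs'];T=np.eye(4); T[:3,:3]=R.from_euler('xyz',o['eef_rot']).as_matrix(); T[:3,3]=o['ee_pos'];E=T@c['hand_eye']
f=297.3186
for u,v in[(225,140),(280,145),(235,110),(255,133),(190,100),(300,170),(150,100)]:
    x,y=u-c['cx'],v-c['cy'];r=np.hypot(x,y);th=r/f
    z=d[v,u];p=E@np.array([x/r*np.tan(th)*z,y/r*np.tan(th)*z,z,1]);print((u,v),p[:3].round(4))
```

```text
(225, 140) [ 0.5564 -0.2139  0.0263]
(280, 145) [ 0.5673 -0.1434  0.0259]
(235, 110) [ 0.5186 -0.1983  0.0267]
(255, 133) [ 0.5463 -0.174   0.0742]
(190, 100) [ 0.4996 -0.2597  0.0087]
(300, 170) [ 0.6055 -0.116   0.0083]
(150, 100) [ 0.4921 -0.3212 -0.002 ]
```

View pics/ws1c.png

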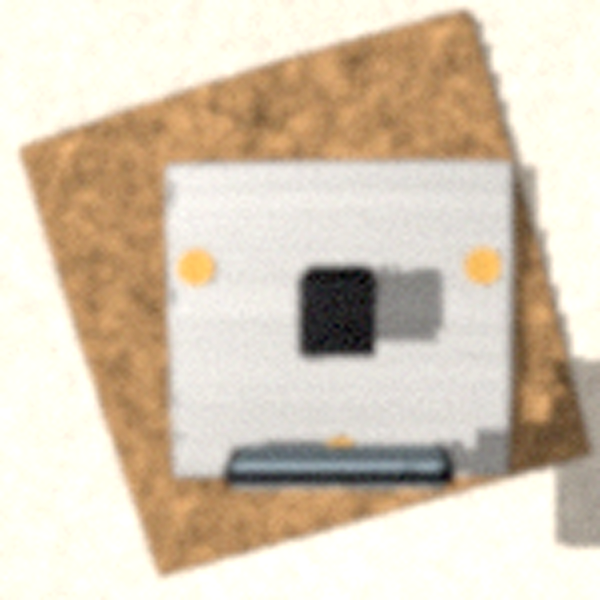

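Run:
```python
from look import *
o=telemetry.get_obs(); print(toolmove(o,np.array([.5527,-.1756,.052])-o['ee_pos']))
```

```text
[ 0.8513916  -0.09103725  3.9544903 ]
```

```bash
python3 -m creep '[[[0.85,-0.09,0.6],0,1],[[0.85,-0.09,1.4],0,1],[[0.85,-0.09,2.2],0,1],[[0.85,-0.09,2.8],0,1],[[0.85,-0.09,3.2],0,1],[[0.85,-0.09,3.2],0,1],[[0.85,-0.09,3.2],0,1]]'
python3 -c "
from look import *
c=snap('wrist','ws2');o=telemetry.get_obs();print(o['force'],o['ee_pos'],toolmove(o,np.array([.5527,-.1756,.052])-o['ee_pos']))"
```

```text
time_s: 4.6
ee_pos: [0.5529, -0.1762, 0.0902]
eef_rot: [-3.141, 0.0, 3.081]
force: [-0.4, 0.0, 0.0]
grip_width: 0.0939
[0.39728607 0.70654484 0.20716667] [ 0.55319494 -0.1764372   0.09086369] [0.01224267 0.01653586 0.77724487]
```

View pics/ws2.png

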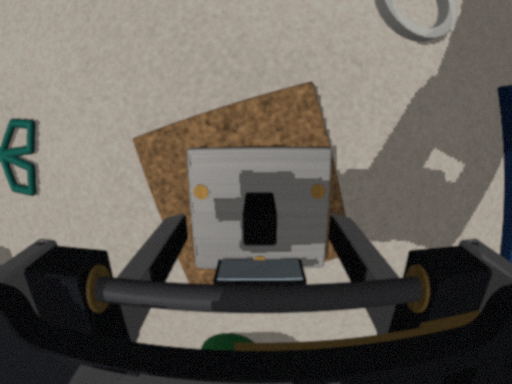

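```bash
python3 - <<'E'
from look import *
c=load('ws2'); a=ray(c,201.5,191,.026);b=ray(c,318,190.5,.026);d=b-a;th=np.arctan2(-d[0],d[1]);m=(a+b)/2
print(a,b,th,m[:2]+.012*np.array([np.cos(th),np.sin(th)]))
E
python3 -m creep '[[[0.01,0.01,0.3],0,1],[[0.01,0.01,0.6],0,1],[[0.01,0.01,0.78],0,1],[[0.01,0.01,0.78],0,1],[[0.01,0.01,0.78],0,1]]'
python3 -c "
from look import *
o=telemetry.get_obs();print(o['force'],o['ee_pos'],o['eef_rot'])"
```

```text
[ 0.53792139 -0.22019859  0.026     ] [ 0.54306287 -0.12855431  0.026     ] -0.05604386894972508 [ 0.55247329 -0.17504862]
time_s: 5.15
ee_pos: [0.5521, -0.176, 0.0503]
eef_rot: [3.142, -0.0, 3.08]
force: [0.9, 0.6, 0.5]
grip_width: 0.0941
[0.94849117 0.56584791 0.46582611] [ 0.55205121 -0.17598493  0.05031198] [ 3.14150344e+00 -3.36585617e-04  3.08029260e+00]
```

```bash
python3 -m creep '[[[0,0,0],0,0.7],[[0,0,0],0,0.5],[[0,0,0],0,0.3],[[0,0,0],0,0.1],[[0,0,0],0,0.1],[[0,0,0],0,0.1],[[0,0,0],0,0.1],[[0,0,0],0,0.1],[[0,0,0],0,0.1],[[0,0,0],0,0.1]]' 20
python3 -c "
from look import *
o=telemetry.get_obs();print(o['force'],o['ee_pos'],o['eef_rot'],o['grip_width'])"
```

```text
time_s: 6.15
ee_pos: [0.552, -0.1759, 0.0504]
eef_rot: [3.142, -0.0, 3.08]
force: [-0.7, -0.0, 0.3]
grip_width: 0.0219
[-0.68820995 -0.02048836  0.29925094] [ 0.55204763 -0.17589173  0.05043857] [ 3.14154527e+00 -4.87376365e-05  3.08046735e+00] 0.021906956071125257
```

Gripped (21.9 mm = post width). Lift.

```bash
python3 -m creep '[[[0,0,-0.2],0,0.1],[[0,0,-0.5],0,0.1],[[0,0,-1],0,0.1],[[0,0,-1.6],0,0.1],[[0,0,-2.2],0,0.1],[[0,0,-2.6],0,0.1],[[0,0,-2.6],0,0.1],[[0,0,-2.6],0,0.1],[[0,0,-2.6],0,0.1]]'
python3 -c "
from look import *
c=snap('wrist','wl1');o=telemetry.get_obs();print(o['force'],o['moment'],o['ee_pos'],o['eef_rot'])"
```

```text
time_s: 7.05
ee_pos: [0.5515, -0.1757, 0.1792]
eef_rot: [3.141, -0.002, 3.08]
force: [-0.3, -0.3, -1.8]
grip_width: 0.0217
[ 0.69366191  0.79107048 -2.53696705] [0.0299375  0.06726213 0.04308738] [ 0.55157309 -0.17577341  0.17918705] [ 3.14097604e+00 -1.98386355e-03  3.08034513e+00]
```

View pics/wl1.png

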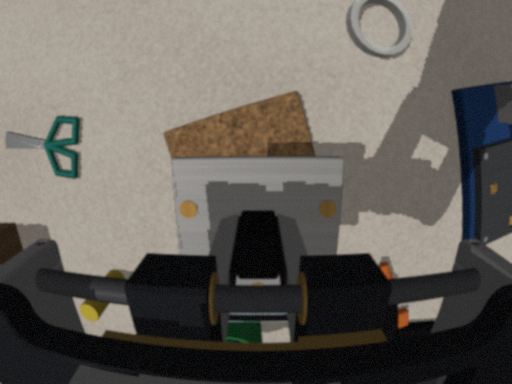

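```bash
cat > held.py <<'E'
from look import *
def held(c,a,b,dz=.0245):
    o=c['obs'];z=o['ee_pos'][2]-dz
    a=ray(c,*a,z);b=ray(c,*b,z);d=b-a;th=np.arctan2(-d[0],d[1]);m=(a+b)/2
    p=m[:2]+.012*np.array([np.cos(th),np.sin(th)])
    print('span',np.hypot(*d[:2]),'yaw',th,'tool stage-yaw',(o['eef_rot'][2]+np.pi+np.pi)%(2*np.pi)-np.pi,'ctr',p,'minus tcp',p-o['ee_pos'][:2])
E
python3 - <<'E'
from held import *
c=load('wl1'); held(c,(188.5,209),(328,208.5))
from scipy.spatial.transform import Rotation as R
o=c['obs'];T=np.eye(4); T[:3,:3]=R.from_euler('xyz',o['eef_rot']).as_matrix(); T[:3,3]=o['ee_pos'];E=T@c['hand_eye']
f=297.3186;d=c['depth']
def dep(u,v):
    x,y=u-c['cx'],v-c['cy'];r=np.hypot(x,y);th=r/f
    z=np.median(d[v-2:v+3,u-2:u+3]);return (E@np.array([x/r*np.tan(th)*z,y/r*np.tan(th)*z,z,1]))[:3].round(4)
for q in[(185,165),(255,165),(330,165),(195,240),(320,240)]: print(q,dep(*q))
E
```

```text
span 0.09251232578495885 yaw -0.05758611818130068 tool stage-yaw -0.061262301841390254 ctr [ 0.5524086  -0.17592443] minus tcp [ 0.00089819 -0.000188  ]
(185, 165) [ 0.5081 -0.22    0.1552]
(255, 165) [ 0.5111 -0.1755  0.1554]
(330, 165) [ 0.5137 -0.1279  0.1554]
(195, 240) [ 0.5603 -0.2199  0.1551]
(320, 240) [ 0.5655 -0.1344  0.1551]
```

Run:
```python
from look import *
o=telemetry.get_obs(); print(toolmove(o,np.array([.5787,.1855,.14])-o['ee_pos']))
```

```text
[-0.10081023  7.244644    0.78800986]
```

```bash
python3 -m creep '[[[0,0.3,0],0,0.1],[[0,0.9,0],-0.2,0.1],[[0,1.6,0],-0.4,0.1],[[0,2.4,0],-0.6,0.1],[[0,3.2,0],-0.8,0.1],[[0,4,0],-1,0.1],[[0,4.8,0],-1.2,0.1],[[0,5.5,0],-1.4,0.1],[[0,6.2,0],-1.6,0.1],[[0,6.7,0],-1.8,0.1],[[-0.1,7.1,0.2],-1.8,0.1],[[-0.1,7.25,0.4],-1.8,0.1]]'
python3 -m creep '[[[0,0,0.2],0,0.1],[[0,0,0.4],0,0.1],[[0,0,0.4],0,0.1],[[0,0,0.4],0,0.1],[[0,0,0.4],0,0.1]]'
python3 -c "
from look import *
c=snap('wrist','wh1');o=telemetry.get_obs();print(o['force'],o['moment'],o['ee_pos'],o['eef_rot'],toolmove(o,np.array([.5787,.1855,.10])-o['ee_pos']))"
```

```text
time_s: 8.3
ee_pos: [0.5788, 0.1878, 0.1594]
eef_rot: [3.141, -0.001, -2.95]
force: [-0.2, -0.6, -2.6]
grip_width: 0.022
time_s: 8.8
ee_pos: [0.5795, 0.1851, 0.1411]
eef_rot: [3.142, 0.001, -2.952]
force: [-0.4, 0.4, -2.9]
grip_width: 0.0219
[ 0.252357    0.1205779  -3.18289589] [-0.0011311   0.01487188  0.02854283] [0.57949602 0.18522747 0.1410752 ] [ 3.14157363e+00  9.51830460e-04 -2.95207666e+00] [0.01539057 0.00833651 0.8214898 ]
```

View pics/wh1.png

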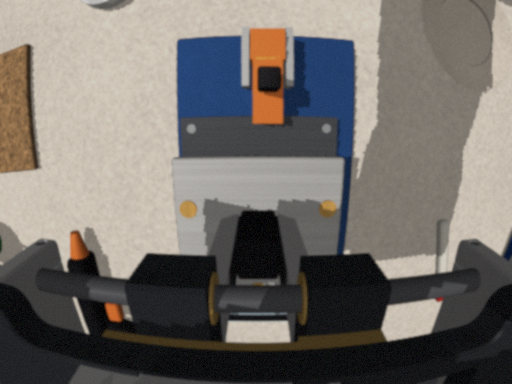

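Run:
```python
from held import *
c=load('wh1'); held(c,(188.5,209),(328,208.5))
w=load('wb1'); q=lambda x,y:(180+(x+.5)/3.1-.5,15+(y+.5)/3.1-.5)
print(ray(w,*q(69,239),.041),ray(w,*q(370,238),.041))
im=cv2.cvtColor(c['img'],cv2.COLOR_RGB2BGR)
cv2.imwrite('pics/wh1c.png',cv2.convertScaleAbs(cv2.resize(im[20:220,165:365],None,fx=3,fy=3,interpolation=cv2.INTER_CUBIC),alpha=1.8))
print(ray(c,191,129,.041),ray(c,326.5,128.5,.041))
```

```text
span 0.09249680240628426 yaw 0.19320279256048492 tool stage-yaw 0.18933068948593945 ctr [0.58031959 0.18510292] minus tcp [ 8.14437033e-04 -4.17564369e-06]
[0.5321758  0.11559861 0.041     ] [0.50963103 0.232766   0.041     ]
[0.53265071 0.115768   0.041     ] [0.50965888 0.23290619 0.041     ]
```

View pics/wh1c.png

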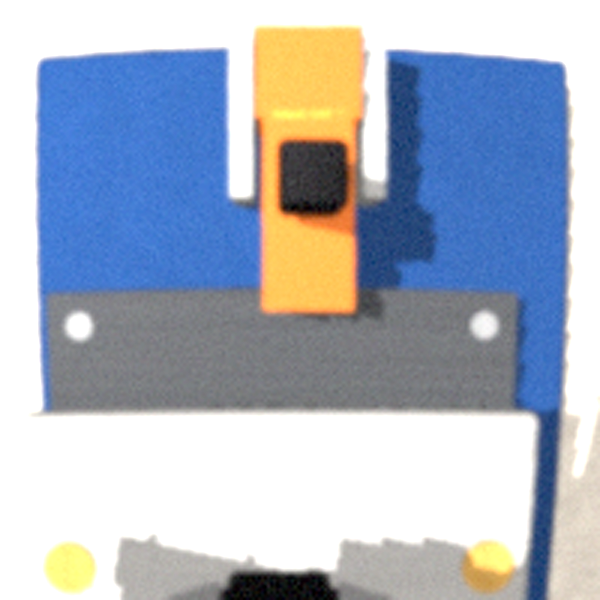

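```bash
python3 -m creep '[[[0.01,0.01,0.2],0,0.1],[[0.01,0.01,0.5],0,0.1],[[0.01,0.01,0.8],0,0.1],[[0.01,0.01,1],0,0.1],[[0.01,0.01,1],0,0.1],[[0.01,0.01,1],0,0.1],[[0.01,0.01,1],0,0.1],[[0.01,0.01,1],0,0.1]]'
cat > st.py <<'E'
from look import *
o=telemetry.get_obs();p=o['ee_pos'];d=p[:2]-np.array([.5787,.1855]);c,s=np.cos(.193),np.sin(.193)
print('F',o['force'].round(1),'M',o['moment'].round(2),'z %.4f'%p[2],'err base xy mm',((c*d[0]+s*d[1])*1e3).round(1),((-s*d[0]+c*d[1])*1e3).round(1),'rot',o['eef_rot'].round(4),'t',o['time_s'])
E
python3 st.py
```

```text
time_s: 9.65
ee_pos: [0.5789, 0.186, 0.0911]
eef_rot: [3.142, 0.001, -2.952]
force: [-0.3, 1.1, -2.1]
grip_width: 0.0217
F [-0.3  1.1 -2.1] M [ 0.02  0.04 -0.02] z 0.0911 err base xy mm 0.3 0.5 rot [ 3.1415e+00  1.0000e-03 -2.9515e+00] t 9.65
```

```bash
python3 -m creep '[[[0,0,0.05],0,0.1],[[0,0,0.1],0,0.1],[[0,0,0.12],0,0.1],[[0,0,0.12],0,0.1],[[0,0,0.12],0,0.1]]'; python3 st.py
python3 -m creep '[[[0,0,0.01],0,0.1],[[0,0,0.02],0,0.1],[[0,0,0.03],0,0.1],[[0,0,0.03],0,0.1],[[0,0,0.03],0,0.1]]'; python3 st.py
```

```text
time_s: 10.15
ee_pos: [0.5787, 0.186, 0.0845]
eef_rot: [-3.142, 0.0, -2.952]
force: [0.1, -0.1, -2.5]
grip_width: 0.022
F [ 0.1 -0.1 -2.5] M [ 0.04 -0.01  0.01] z 0.0845 err base xy mm 0.1 0.5 rot [-3.1416  0.     -2.9515] t 10.15
time_s: 10.65
ee_pos: [0.5786, 0.186, 0.0829]
eef_rot: [3.142, -0.0, -2.951]
force: [-0.6, 0.5, -2.0]
grip_width: 0.0223
F [-0.6  0.5 -2. ] M [-0.03  0.04 -0.02] z 0.0829 err base xy mm 0.0 0.5 rot [ 3.1416 -0.     -2.9515] t 10.65
```

```bash
for i in 1 ; do python3 -m creep '[[[0,0,0.01],0,0.1],[[0,0,0.02],0,0.1],[[0,0,0.02],0,0.1]]' >/dev/null; python3 st.py; done
python3 -m creep '[[[0,0,0.01],0,0.1],[[0,0,0.02],0,0.1],[[0,0,0.02],0,0.1]]' >/dev/null; python3 st.py
```

```text
F [-0.6 -0.9 -2.8] M [ 0.05 -0.02 -0.02] z 0.0818 err base xy mm -0.0 0.5 rot [ 3.1416e+00 -2.0000e-04 -2.9515e+00] t 10.95
F [-0.4  0.9 -2.5] M [ 0.02  0.03 -0.02] z 0.0808 err base xy mm -0.0 0.5 rot [ 3.1416e+00 -2.0000e-04 -2.9515e+00] t 11.25
```

```bash
python3 -m creep '[[[0,0,0.01],0,0.1],[[0,0,0.02],0,0.1],[[0,0,0.02],0,0.1]]' >/dev/null; python3 st.py
python3 -m creep '[[[0,0,0.01],0,0.1],[[0,0,0.01],0,0.1]]' >/dev/null; python3 st.py
python3 -m creep '[[[0,0,0.01],0,0.1],[[0,0,0.01],0,0.1]]' >/dev/null; python3 st.py
```

```text
F [ 0.  -0.9 -2.4] M [-0.03  0.04 -0.02] z 0.0798 err base xy mm -0.0 0.5 rot [-3.1416e+00 -2.0000e-04 -2.9515e+00] t 11.55
F [ 0.2 -0.  -2.6] M [-0.01 -0.03  0.01] z 0.0794 err base xy mm 0.0 0.5 rot [ 3.1416e+00 -1.0000e-04 -2.9515e+00] t 11.75
F [ 0.7  1.  -2.9] M [ 0.01  0.04 -0.01] z 0.0789 err base xy mm -0.0 0.5 rot [-3.1416e+00 -1.0000e-04 -2.9515e+00] t 11.95
```

```bash
python3 -m creep '[[[0,0,0.01],0,0.1],[[0,0,0.01],0,0.1]]' >/dev/null; python3 st.py
python3 -m creep '[[[0,0,0.01],0,0.1],[[0,0,0.01],0,0.1]]' >/dev/null; python3 st.py
```

```text
F [-0.2 -0.2 -2.4] M [ 0.01  0.08 -0.01] z 0.0784 err base xy mm -0.0 0.5 rot [-3.1416e+00 -1.0000e-04 -2.9515e+00] t 12.15
F [-0.9  0.7 -2.9] M [ 0.05  0.03 -0.01] z 0.0779 err base xy mm -0.0 0.5 rot [-3.1415e+00 -1.0000e-04 -2.9515e+00] t 12.35
```

```bash
python3 -m creep '[[[0,0,0.006],0,0.1],[[0,0,0.006],0,0.1]]' >/dev/null; python3 st.py
python3 -m creep '[[[0,0,0.006],0,0.1],[[0,0,0.006],0,0.1]]' >/dev/null; python3 st.py
```

```text
F [-0.7  0.4 -2.3] M [0.02 0.   0.05] z 0.0776 err base xy mm 0.0 0.5 rot [-3.1416e+00 -1.0000e-04 -2.9515e+00] t 12.55
F [ 0.8 -0.5 -3.5] M [ 0.05 -0.01 -0.04] z 0.0773 err base xy mm 0.0 0.4 rot [-3.1416e+00 -1.0000e-04 -2.9515e+00] t 12.75
```

```bash
python3 -m creep '[[[0,0,0.006],0,0.1],[[0,0,0.006],0,0.1]]' >/dev/null; python3 st.py
python3 - <<'E'
from held import *
c=snap('wrist','wd1'); held(c,(188.5,209),(328,208.5)); im=cv2.cvtColor(c['img'],cv2.COLOR_RGB2BGR)
cv2.imwrite('pics/wd1c.png',cv2.convertScaleAbs(cv2.resize(im[0:230,140:380],None,fx=2.5,fy=2.5,interpolation=cv2.INTER_CUBIC),alpha=1.6))
c=snap('scene','sd1'); im=cv2.cvtColor(c['img'],cv2.COLOR_RGB2BGR)
cv2.imwrite('pics/sd1c.png',cv2.convertScaleAbs(cv2.resize(im[100:260,250:400],None,fx=3.7,fy=3.7,interpolation=cv2.INTER_CUBIC),alpha=1.6))
E
python3 st.py
```

```text
F [-0.6  0.3 -1.5] M [-0.01  0.02  0.03] z 0.0770 err base xy mm 0.1 0.5 rot [-3.1416e+00  1.0000e-04 -2.9515e+00] t 12.95
span 0.09250125175728598 yaw 0.1939814283681248 tool stage-yaw 0.19008625968178539 ctr [0.57948108 0.18595987] minus tcp [ 7.99587194e-04 -8.60441018e-06]
F [ 0.3  0.4 -2.5] M [0.07 0.07 0.06] z 0.0770 err base xy mm 0.0 0.5 rot [-3.1416  0.     -2.9515] t 13.05
```

View pics/wd1c.png

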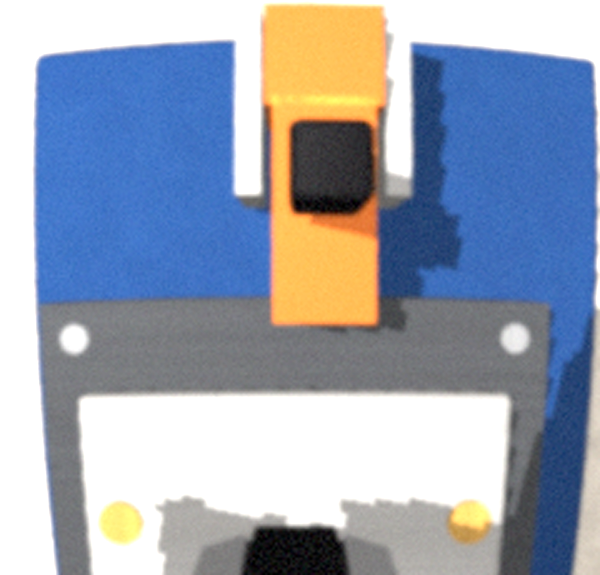

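View pics/sd1c.png

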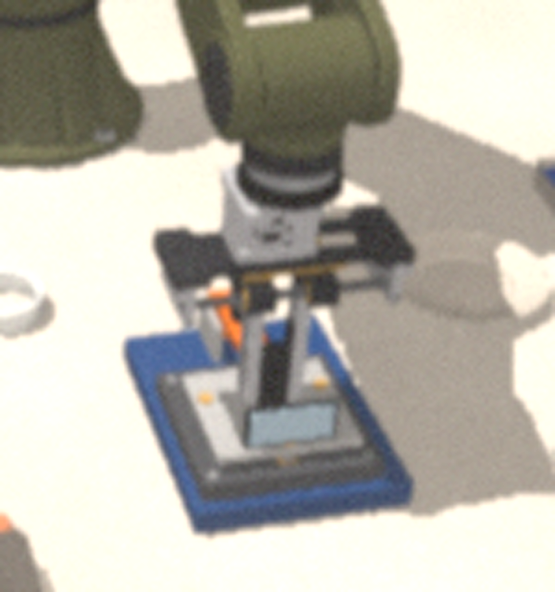

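```bash
for i in 1; do python3 -m creep '[[[0,0,0.006],0,0.1],[[0,0,0.006],0,0.1]]' >/dev/null; python3 st.py
python3 -m creep '[[[0,0,0.006],0,0.1],[[0,0,0.006],0,0.1]]' >/dev/null; python3 st.py; 
python3 -m creep '[[[0,0,0.006],0,0.1],[[0,0,0.006],0,0.1]]' >/dev/null; python3 st.py; done
```

```text
F [ 1.6  0.8 -2. ] M [ 0.05 -0.08  0.04] z 0.0768 err base xy mm 0.1 0.5 rot [-3.1416e+00  2.0000e-04 -2.9515e+00] t 13.25
F [ 1.   0.3 -1.6] M [ 0.11 -0.14 -0.03] z 0.0766 err base xy mm 0.2 0.5 rot [ 3.1416e+00  4.0000e-04 -2.9515e+00] t 13.45
F [ 2.1 -0.2 -0.6] M [ 0.06 -0.32 -0.08] z 0.0763 err base xy mm 0.3 0.5 rot [ 3.1416e+00  7.0000e-04 -2.9515e+00] t 13.65
```

```bash
python3 -m creep '[[[-0.005,0,0.0],0,0.1],[[-0.01,0,0],0,0.1],[[-0.01,0,0],0,0.1]]' >/dev/null; python3 st.py
python3 -m creep '[[[0,0,0.006],0,0.1],[[0,0,0.006],0,0.1]]' >/dev/null; python3 st.py
```

```text
F [ 0.5 -0.7  0.3] M [-0.05 -0.01 -0.07] z 0.0761 err base xy mm 0.5 0.5 rot [-3.1415e+00 -2.0000e-04 -2.9515e+00] t 13.95
F [-1.  -0.7  3.5] M [-0.21  0.2  -0.02] z 0.0761 err base xy mm 0.5 0.5 rot [-3.1415e+00  1.0000e-04 -2.9515e+00] t 14.15
```

```bash
python3 -m creep '[[[0,0,0],0,0.3],[[0,0,0],0,0.5],[[0,0,0],0,0.7],[[0,0,0],0,0.8],[[0,0,0],0,0.8],[[0,0,0],0,0.8],[[0,0,0],0,0.8]]'; python3 st.py
python3 - <<'E'
from held import *
c=snap('wrist','wd2'); im=cv2.cvtColor(c['img'],cv2.COLOR_RGB2BGR)
cv2.imwrite('pics/wd2c.png',cv2.convertScaleAbs(cv2.resize(im[0:260,120:400],None,fx=2.2,fy=2.2,interpolation=cv2.INTER_CUBIC),alpha=1.6))
from scipy.spatial.transform import Rotation as R
o=c['obs'];T=np.eye(4); T[:3,:3]=R.from_euler('xyz',o['eef_rot']).as_matrix(); T[:3,3]=o['ee_pos'];E=T@c['hand_eye']
f=297.3186;d=c['depth']
def dep(u,v):
    x,y=u-c['cx'],v-c['cy'];r=np.hypot(x,y);th=r/f
    z=np.median(d[v-2:v+3,u-2:u+3]);return (E@np.array([x/r*np.tan(th)*z,y/r*np.tan(th)*z,z,1]))[:3].round(4)
for q in[(185,180),(255,165),(330,180),(195,235),(320,235),(210,130),(300,130),(170,60)]: print(q,dep(*q))
E
```

```text
time_s: 14.85
ee_pos: [0.5791, 0.1861, 0.0758]
eef_rot: [-3.142, -0.0, -2.952]
force: [-0.6, 0.4, -0.2]
grip_width: 0.0724
F [-0.6  0.4 -0.2] M [ 0.06 -0.04 -0.02] z 0.0758 err base xy mm 0.5 0.5 rot [-3.1416 -0.     -2.9515] t 14.85
(185, 180) [0.5577 0.1337 0.0519]
(255, 165) [0.5398 0.1762 0.0521]
(330, 180) [0.54   0.2253 0.0519]
(195, 235) [0.5813 0.149  0.0794]
(320, 235) [0.5686 0.2206 0.0771]
(210, 130) [0.5245 0.1428 0.0384]
(300, 130) [0.5133 0.2013 0.0386]
(170, 60) [0.4798 0.1019 0.0226]
```

View pics/wd2c.png

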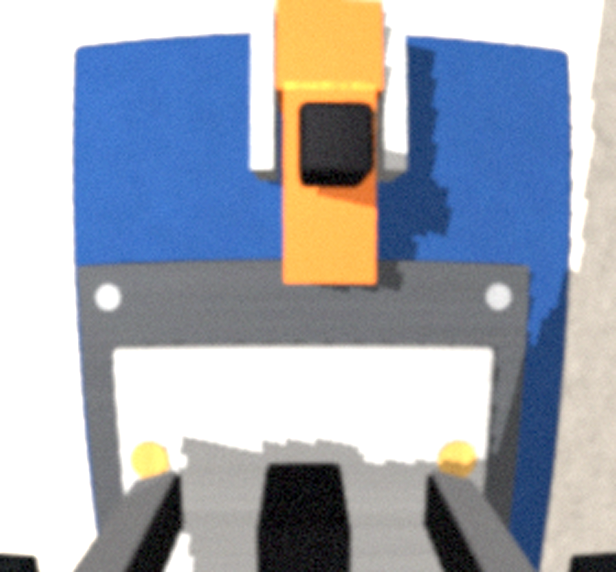

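```bash
python3 -m creep '[[[0,0,-0.1],0,0.85],[[0,0,-0.3],0,0.85],[[0,0,-0.7],0,0.85],[[0,0,-1.2],0,0.85],[[0,0,-1.6],0,0.85],[[0,0,-1.6],0,0.85],[[0,0,-1.6],0,0.85]]'; python3 st.py
python3 - <<'E'
from look import *
c=snap('wrist','wk1'); im=cv2.cvtColor(c['img'],cv2.COLOR_RGB2BGR)
cv2.imwrite('pics/wk1c.png',cv2.convertScaleAbs(cv2.resize(im[40:240,160:360],None,fx=3,fy=3,interpolation=cv2.INTER_CUBIC),alpha=1.8))
E
```

```text
time_s: 15.6
ee_pos: [0.5791, 0.186, 0.1559]
eef_rot: [3.142, 0.0, -2.952]
force: [-0.1, -0.4, 0.1]
grip_width: 0.0799
F [-0.1 -0.4  0.1] M [0.04 0.   0.02] z 0.1559 err base xy mm 0.5 0.5 rot [ 3.1416e+00  5.0000e-04 -2.9515e+00] t 15.6
```

View pics/wk1c.png

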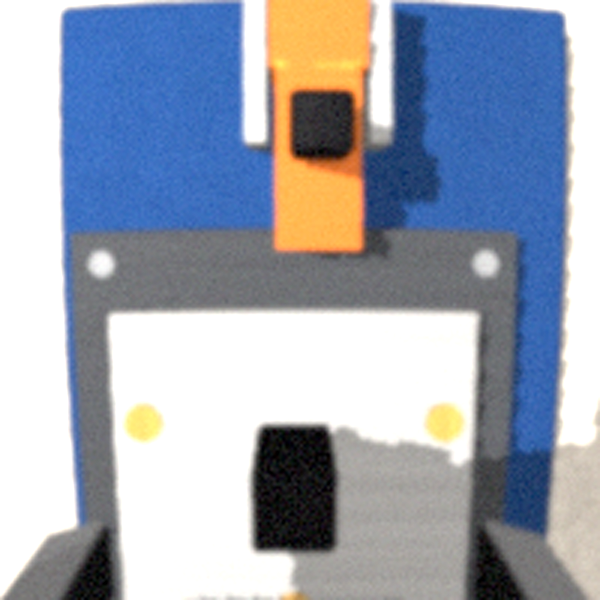

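Run:
```python
from look import *
c=load('wk1'); q=lambda x,y:(160+(x+.5)/3-.5,40+(y+.5)/3-.5)
k=ray(c,*q(322,124),.0982); t=ray(c,*q(319,249),.0622); print(k,t)
print(t-k)
for z in (.0982,): print([ray(c,*q(*p),z)[:2].round(4) for p in((291,124),(353,124),(322,91),(322,157))])
o=c['obs']; k[2]=.118; 
print(toolmove(o,k-o['ee_pos']))
```

```text
[0.48375279 0.17388348 0.0982    ] [0.51496718 0.180258   0.0622    ]
[ 0.03121439  0.00637452 -0.036     ]
[array([0.4852, 0.1666]), array([0.4823, 0.1812]), array([0.4758, 0.1723]), array([0.4917, 0.1754])]
[1.91851706 0.12147128 0.75793269]
```

```bash
python3 -m creep '[[[0.5,0,0],0,0.8],[[1.2,0.1,0],0,0.7],[[1.9,0.12,0],0,0.6],[[1.92,0.12,0],0,0.5],[[1.92,0.12,0.5],0,0.5],[[1.92,0.12,0.9],0,0.5],[[1.92,0.12,1.2],0,0.5],[[1.92,0.12,1.35],0,0.5],[[1.92,0.12,1.41],0,0.5],[[1.92,0.12,1.41],0,0.5],[[1.92,0.12,1.41],0,0.5]]'; python3 st.py
python3 - <<'E'
from look import *
c=snap('wrist','wk2')
E
```

```text
time_s: 16.75
ee_pos: [0.4841, 0.1739, 0.0859]
eef_rot: [3.142, 0.001, -2.952]
force: [-0.3, -0.1, 0.4]
grip_width: 0.0467
F [-0.3 -0.1  0.4] M [0.02 0.   0.  ] z 0.0859 err base xy mm -95.1 6.8 rot [ 3.1415e+00  8.0000e-04 -2.9515e+00] t 16.75
```

View pics/wk2.png

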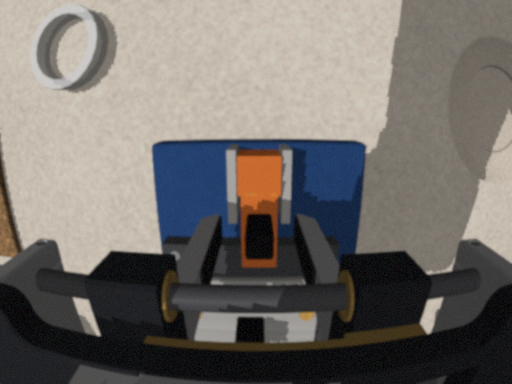

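```bash
python3 -m creep '[[[0,0,0],0,0.4],[[0,0,0],0,0.3],[[0,0,0],0,0.1],[[0,0,0],0,0.1],[[0,0,0],0,0.1],[[0,0,0],0,0.1],[[0,0,0],0,0.1]]' 10; python3 st.py
python3 -m creep '[[[-0.05,0,0],0,0.1],[[-0.1,0,0],0,0.1],[[-0.16,0,0],0,0.1],[[-0.22,0,0],0,0.1],[[-0.28,0,0],0,0.1],[[-0.34,0,0],0,0.1],[[-0.4,0,0],0,0.1],[[-0.4,0,0],0,0.1]]'; python3 st.py
```

```text
time_s: 17.5
ee_pos: [0.4836, 0.1745, 0.0854]
eef_rot: [3.141, 0.0, -2.951]
force: [-1.2, 5.7, 0.6]
grip_width: 0.0157
F [-1.2  5.7  0.6] M [1.04 0.19 0.02] z 0.0854 err base xy mm -95.4 7.4 rot [ 3.1405e+00  2.0000e-04 -2.9514e+00] t 17.5
time_s: 18.3
ee_pos: [0.5035, 0.1783, 0.0854]
eef_rot: [3.141, 0.0, -2.951]
force: [0.7, 6.7, -0.4]
grip_width: 0.0161
F [ 0.7  6.7 -0.4] M [ 1.07 -0.03  0.04] z 0.0854 err base xy mm -75.2 7.4 rot [ 3.1405e+00  4.0000e-04 -2.9514e+00] t 18.3
```

```bash
python3 -m creep '[[[-0.03,0.015,0],0,0.1],[[-0.08,0.02,0],0,0.1],[[-0.14,0.02,0],0,0.1],[[-0.19,0.02,0],0,0.1],[[-0.24,0.02,0],0,0.1],[[-0.26,0.02,0],0,0.1],[[-0.26,0.02,0],0,0.1]]'; python3 st.py
python3 -m creep '[[[-0.01,0,0],0,0.1],[[-0.02,0,0],0,0.1],[[-0.03,0,0],0,0.1],[[-0.03,0,0],0,0.1]]'; python3 st.py
```

```text
time_s: 19.0
ee_pos: [0.5163, 0.181, 0.0854]
eef_rot: [-3.141, 0.001, -2.952]
force: [1.0, -3.2, 2.3]
grip_width: 0.0162
F [ 1.  -3.2  2.3] M [-0.43 -0.22  0.02] z 0.0854 err base xy mm -62.1 7.5 rot [-3.1414e+00  7.0000e-04 -2.9516e+00] t 19.0
time_s: 19.4
ee_pos: [0.5171, 0.1811, 0.0854]
eef_rot: [-3.141, -0.001, -2.951]
force: [-3.6, -5.8, 7.0]
grip_width: 0.0161
F [-3.6 -5.8  7. ] M [-0.81  0.76 -0.02] z 0.0854 err base xy mm -61.3 7.5 rot [-3.1413e+00 -1.0000e-03 -2.9515e+00] t 19.4
```

```bash
python3 -m creep '[[[0.005,0,0],0,0.2],[[0.01,0,0],0,0.3],[[0.01,0,0],0,0.4],[[0.01,0,0],0,0.5],[[0.01,0,0],0,0.5],[[0.01,0,0],0,0.5]]'; python3 st.py
python3 - <<'E'
from look import *
c=snap('wrist','wk3')
E
```

```text
time_s: 20.0
ee_pos: [0.5169, 0.1813, 0.0853]
eef_rot: [3.142, 0.0, -2.951]
force: [-0.0, 1.1, 0.1]
grip_width: 0.0466
F [-0.   1.1  0.1] M [ 0.01 -0.02 -0.07] z 0.0853 err base xy mm -61.4 7.7 rot [ 3.1416  0.     -2.9515] t 20.0
```

View pics/wk3.png

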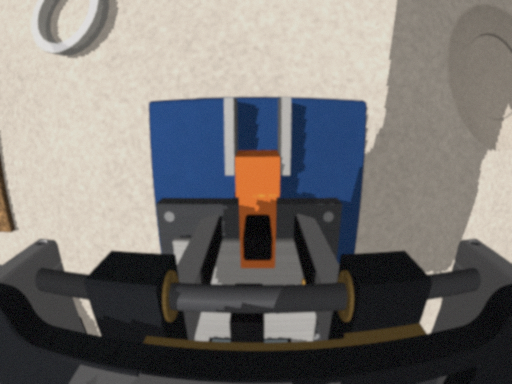

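Keeper is in and the fingers are clear of the knob. I'll rise straight up and check.

```bash
python3 -m creep '[[[0,0,-0.1],0,0.5],[[0,0,-0.4],0,0.5],[[0,0,-0.9],0,0.5],[[0,0,-1.5],0,0.5],[[0,0,-2.2],0,0.5],[[-0.6,0,-2.8],0,0.5],[[-1.4,0,-3],0,0.5],[[-1.8,0,-3],0,0.5],[[-1.8,0,-3],0,0.5],[[-1.8,0,-3],0,0.5]]'; python3 st.py
python3 - <<'E'
from look import *
c=snap('wrist','wf'); im=cv2.cvtColor(c['img'],cv2.COLOR_RGB2BGR)
cv2.imwrite('pics/wfc.png',cv2.convertScaleAbs(cv2.resize(im[0:240,140:380],None,fx=2.5,fy=2.5,interpolation=cv2.INTER_CUBIC),alpha=1.8))
q=lambda x,y:(x,y)
from scipy.spatial.transform import Rotation as R
o=c['obs'];T=np.eye(4); T[:3,:3]=R.from_euler('xyz',o['eef_rot']).as_matrix(); T[:3,3]=o['ee_pos'];E=T@c['hand_eye']
f=297.3186;d=c['depth'];C,S=np.cos(.193),np.sin(.193)
v,u=np.mgrid[:384,:512];x=u-c['cx'];y=v-c['cy'];r=np.hypot(x,y)+1e-9;t=np.tan(r/f)
W=np.stack([x/r*t*d,y/r*t*d,d],-1)@E[:3,:3].T+E[:3,3]
B=(W[...,:2]-[.5797,.1857])@np.array([[C,-S],[S,C]])
for n,(bx,by) in {'plate-y':(-30,-48),'plate+y':(-30,48),'plate -':(-5,-42),'plate +':(-5,42),'plate f':(30,-40),'seat':(-58,-50),'seat2':(-58,50)}.items():
    m=np.hypot(B[...,0]*1e3-bx,B[...,1]*1e3-by)<4; print(n,m.sum(),np.median(W[m][:,2]).round(4))
snap('top','tf');
i=cv2.cvtColor(load('tf')['img'],cv2.COLOR_RGB2BGR);cv2.imwrite('pics/tfv.png',i)
E
```

```text
time_s: 21.05
ee_pos: [0.605, 0.1981, 0.235]
eef_rot: [-3.142, -0.001, -2.952]
force: [-0.9, 0.3, -0.1]
grip_width: 0.0467
F [-0.9  0.3 -0.1] M [ 0.01  0.02 -0.04] z 0.2350 err base xy mm 28.2 7.3 rot [-3.1415e+00 -9.0000e-04 -2.9516e+00] t 21.05
plate-y 38 0.052
plate+y 38 0.0522
plate - 191 0.3279
plate + 1240 0.3307
plate f 35 0.0521
seat 32 0.0386
seat2 35 0.0385
```

View pics/wfc.png

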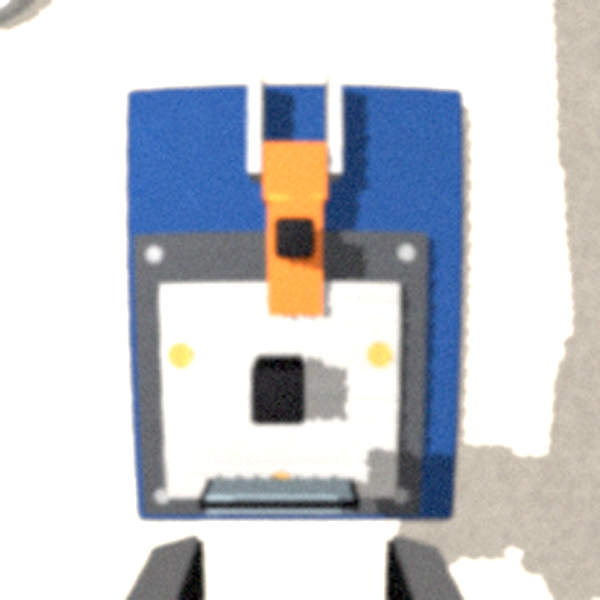

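View pics/tfv.png

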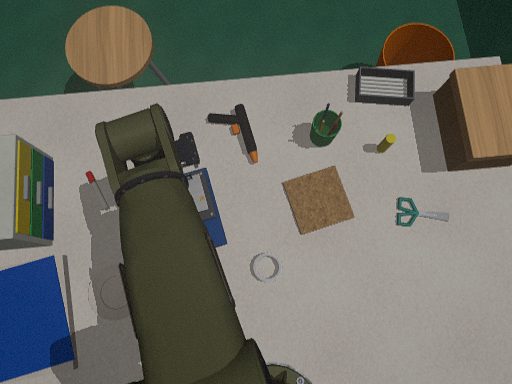

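```bash
python3 -c "
from station import ctrl
print(ctrl.hand_in())"
```

```text
the job is handed in; nothing more can be done
None
```

I set the mirror stage in the base seats with the mirror away from the keeper, slid the keeper fully in, let go and handed the job in at about 21 s. `hand_in()` reports no verdict, so whether it passed is unknown.

**What I did:**
- I found the seats and the stage from two wrist-camera views each, lifted the stage by its post and lowered it in small steps.
- At first contact the stage pushed sideways, so I shifted it 0.5 mm. The feet then bottomed out with about 6 N on the wrist sensor, well under 25 N.
- I let go of the stage, then gripped the knob and slid the keeper 34.1 mm by arm travel, until it hit its stop.

**Last checks:**
- **Stage height and level:** The plate reads 13.5 mm above the seat face, against 13.7 mm expected when home and 18 mm if it stood on the face. It is level within 0.2 mm at three points.
- **Keeper:** The last picture shows the tongue over the stage's edge and the gripper clear of everything.
- **Other things on the table:** Those visible in the last top view have not moved. The arm partly hid the plate and marker there, but nothing was touched near them.

**What disagreed:**
- **Heights:** All heights near the base read about 1.5 mm low against the text; the tool read 76.1 mm when home instead of 77.7. I put this down to calibration and relied on the relative height.
- **Knob grip:** I gripped the knob slightly off centre, which gave about 6 N sideways and, at the stop, 7 N up on the tool. The final pictures show the stage still seated.

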